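# Slant and lay down a culture flask

## Task

Take the blue-capped culture flask out of the upright rack and rest it, label side up and neck uppermost, in the slanted cradle for at least a second without holding it, so that it stands at the angle the cradle is set to. Then take it up again and lay it level on the black pad of the steel tray, label up and cap towards the blue mark. Leave the cradle's angle and the other things on the bench as they are.

Things in the scene. Friction and masses are not known exactly. Their poses are not given: they have to be found in the camera images.
- flask: target flask, 0.13 kg: pink body 34 (x) x 54 (y) x 76 mm (z), shoulder 40 mm wide to z = 82, neck 22 mm thick, blue round cap 27 mm thick from z = 92 to 116. Origin: centre of its bottom end; z runs through the cap, +x comes out of the white label with blue stripe. Starts upright in a rack slot, label towards the rack's +x
- flask_mid (a point): centre of the flask's body, 38 mm up its axis; axes as the flask
- flask_cap (a point): centre of the flask's cap, 104 mm up its axis
- flask_label (a point): centre of the label face, 17 mm along +x from flask_mid
- spare_flask: an identical flask with orange cap and orange stripe, upright in the other rack slot; bystander
- rack: fixed blue rack, 50 (x) x 156 (y) mm, walls 45 mm high, inner floor 5 mm up; two slots 45 mm either side of its centre (along y), about 2 mm of play. Origin: underside centre. On the robot's left or right, the tray on the other side
- stand: fixed grey foot of the slant cradle, 120 x 88 mm and 8 mm thick, with two ears up to 50 mm high at y = +-38 mm (22 mm long in x) that carry the cradle pivot 48 mm above the bench. Origin: underside, below the pivot; between rack and tray
- cradle (a joint): angle by which the cradle leans back from upright, towards the stand's -x (the robot's side), rad; it is set between 0.55 and 0.72 and held by a stiff hinge
- cradle_seat (a point): point on the cradle's ledge where the flask's bottom centre sits (and pivot); z up along the back plate, x away from it: the flask's axes when seated label up. Plate 44 mm wide, face at x = -18 mm, top at z = 60; ledge at z = 0, 70 mm wide, to x = +20; cheeks with inner faces at y = +-31 mm, 16 mm high (4 mm play each side)
- cradle_top (a point): top edge of the cradle's back plate
- tray: fixed level steel tray 150 (x) x 165 (y) mm, rim 12 mm high, floor 6 mm up, blue mark on its floor towards -x (the robot's side). Origin: underside centre
- tray_pad (a point): centre of the top of the black rubber pad in the tray: 72 (x) x 44 (y) mm, 18 mm above the bench; axes as the tray
- jar: glass jar with foil lid, 60 mm diameter, 130 mm high, loose, origin underside centre; bystander beside the stand
- tube_rack: green tube rack 100 (x) x 48 (y) x 60 mm, loose, origin underside centre; bystander beside the stand
- tip_box: blue pipette tip box 80 (x) x 118 (y) x 45 mm, loose, origin underside centre; bystander beyond the stand

How it is judged:
By the outcome, as a careful person would: the job done as asked, in the order asked, and still so for the second after the job is handed in, with the robot touching nothing.
It also fails if it takes over 67 s, if anything falls off the work surface, if the arm or the gripper's body presses on something with over 40 N, if the wrist force passes 120 N, or if a joint passes its speed limit or range.

## Robot

A 7-joint arm with a two-finger parallel gripper is mounted at the origin on the work surface. World frame = base frame: x ahead of the robot, y to its left, z up, the work surface at z = 0. Lengths are in m, angles in rad, forces in N, time in s.
With the tool pointing down it reaches from about 0.4 to 0.85 m from the base axis. Payload 10.4 kg.
Tool frame: the origin (TCP) lies midway between the tips of the shut fingers; the grasp point (between the pads) lies 19 mm behind it; z points along the fingers, y is the direction in which the jaws open and shut (so a half turn about z gives the same grasp; the last joint's range is limited). The gripper opens to 85 mm and grips with 20 to 120 N. Pads are 22 mm wide; open, the fingers measure 114 mm over their backs; the gripper's body (76 mm by 85 mm) begins 54 mm behind the grasp point. The pads swing forward as they close: fully open they stand 13 mm farther back than shut.
Start: joints at [-1.178, 0.332, -0.065, 1.46, 0.022, 1.35, -0.088], TCP at [0.252, 0.572, 0.231] pointing down, gripper open.
Joint ranges: [-2.6, 2.6], [-0.5, 2.12], [-1.47, 1.34], [0.16, 2.42], [-1.27, 4.41], [0.06, 2.06], [-2.6, 2.6]. Speed limits (rad/s): [2.22, 2.22, 2.79, 2.79, 3.14, 3.14, 3.14].

## Interface

Orientations are given as a unit quaternion [x, y, z, w].
In Python, from workcell import bot gives the robot as it stands. The module is installed in compiled form; this text tells all that it offers. Calls block until the motion is done:
- bot.goto(position, orientation): joint-space move of the TCP to a pose.
- bot.movel(position, orientation=None, rate=0.15): straight line of the TCP; orientation=None keeps the orientation; rate is the mean speed in m/s.
- bot.goto_joints(angles): joint-space move.
- bot.set_gripper(opening, squeeze=None): finger opening in m; squeeze is the grip in N (None keeps the last); returns when the fingers have stopped.
- bot.pause(seconds).
- bot.solve_ik(position, orientation): joint angles nearest the present ones, or None.
- bot.state(): the state.
- bot.get_image(name): name is "side" or "top" or "wrist"; returns a dict with "color" (480x640x3 uint8, red, green, blue), "fx", "fy", "cx", "cy" (pixels), "extrinsics" (4x4, takes a point from world to camera coordinates); the wrist camera has in their place "tool_from_camera" (4x4, takes a point from camera to tool coordinates, whose origin is the TCP and whose axes are the flange's). Camera axes: x right, y down, z forward; pixel columns grow to the right and rows downward; lengths in m; the calibration is good to about 2 mm. A picture is of the moment at which its call begins: read the wrist's pose just before it. There is no depth.
A pose or a line that the arm cannot do raises bot.IKError and nothing moves.
- bot.sign_off(): hands the job in, once; it reports no verdict.
The state is a dict: "time_s": time; "joint_positions": joint angles; "dq": joint speeds; "joint_torque": joint torques, N m; "position": TCP position; "eef_rot": TCP orientation; "force": force on the tool from outside, world axes, zero at the start; "wrist_torque": the same for the moment, N m; "gripper_width": finger opening in m.
Only numpy, scipy, OpenCV 4.12 (cv2) and the standard library are available. Lean on these libraries where they do the work, as an engineer would, in place of code of your own. Each camera call takes 0.05 s, during which the arm holds its last target. There are 200 camera calls.

## Working session

There is one attempt and no reset: what is moved stays moved. The work goes in short steps, each a Python script; the robot and the scene stay as the last script left them, time stands still between calls to the robot, and variables do not carry over. Pictures are saved under pics/ and viewed, about 8 in all and at most 12, crops included, and the job is handed in when it is done.

```bash
mkdir -p pics; cat > h.py <<'E'
from workcell import bot
import numpy as np, cv2
from scipy.spatial.transform import Rotation as R
def snap(n,f):
    s=bot.state(); d=bot.get_image(n); cv2.imwrite('pics/'+f,d['color'][:,:,::-1])
    if n=='wrist':
        T=np.eye(4);T[:3,:3]=R.from_quat(s['eef_rot']).as_matrix();T[:3,3]=s['position']
        d['extrinsics']=np.linalg.inv(T@d['tool_from_camera'])
    np.savez('pics/'+f[:-4]+'.npz',**{k:v for k,v in d.items() if k!='color'})
    return d
def cam(f): return dict(np.load('pics/'+f+'.npz'))
def ray(d,px):
    E=d['extrinsics'];Rm=E[:3,:3];o=-Rm.T@E[:3,3]
    v=Rm.T@np.array([(px[0]-d['cx'])/d['fx'],(px[1]-d['cy'])/d['fy'],1]);return o,v
def onz(d,px,z):
    o,v=ray(d,px);return o+v*(z-o[2])/v[2]
def tri(obs):
    A=np.zeros((3,3));b=np.zeros(3)
    for d,p in obs:
        o,v=ray(d,p);v=v/np.linalg.norm(v);P=np.eye(3)-np.outer(v,v);A+=P;b+=P@o
    return np.linalg.solve(A,b)
def proj(d,P):
    E=d['extrinsics'];c=np.atleast_2d(P)@E[:3,:3].T+E[:3,3]
    return np.c_[d['fx']*c[:,0]/c[:,2]+d['cx'],d['fy']*c[:,1]/c[:,2]+d['cy']]
E
python3 - <<'E'
from h import *
for n in('top','side'):
    d=snap(n,n+'0.png');o,v=ray(d,(320,240));print(n,o,v,d['fx'])
s=bot.state();print(s['time_s'],s['position'],s['eef_rot'],s['gripper_width'])
print(bot.get_image('wrist')['tool_from_camera'])
E
```

```text
top [0.49370533 0.0124749  1.20492544] [ 0.13368674 -0.02355968 -0.99077572] 449.7427244850478
side [ 0.14494507 -0.49788961  0.579094  ] [ 0.58521866  0.58383457 -0.5629035 ] 456.6364500864548
0.1 [0.25231247 0.57146535 0.23061721] [ 2.06385299e-01  9.78470613e-01 -5.98305759e-04 -9.97252560e-05] 0.08535455616724791
[[ 7.99608086e-04 -9.65475406e-01 -2.60492996e-01  6.63007089e-02]
 [ 9.99999029e-01  4.74651168e-04  1.31037412e-03 -9.66595454e-04]
 [-1.14149068e-03 -2.60493791e-01  9.65474848e-01 -1.41838708e-01]
 [ 0.00000000e+00  0.00000000e+00  0.00000000e+00  1.00000000e+00]]
```

View pics/top0.png

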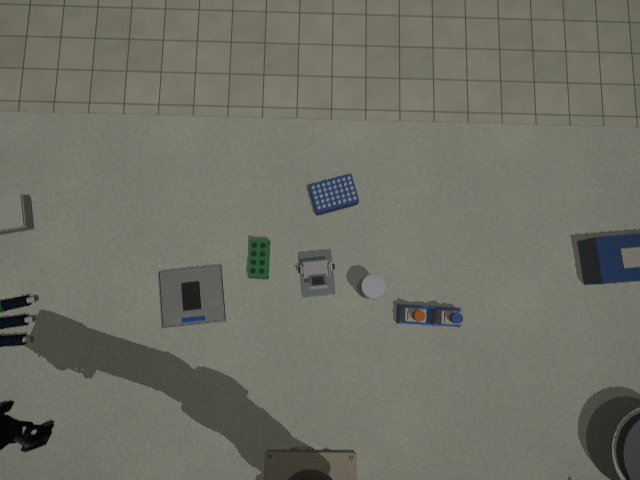

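View pics/side0.png

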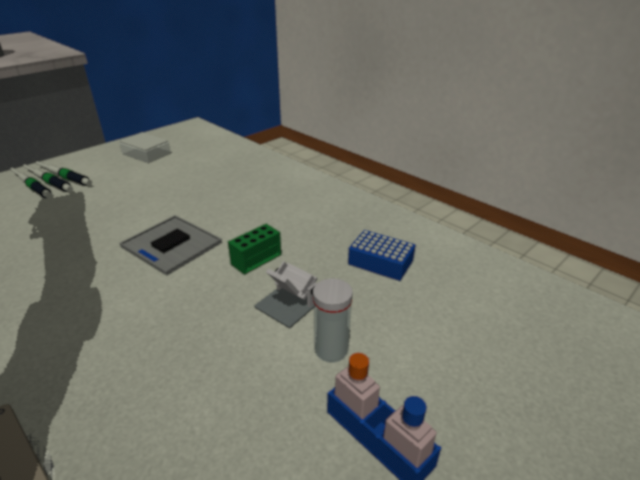

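Top view: blue-cap flask in the right (−y) slot, cap (456,318), orange (419,315). The stand is at (317,275), tray (192,296), mark (193,318), jar (372,287), tube rack (259,257). The side view agrees. Next I'll get coarse positions and take closer wrist views.

```bash
python3 - <<'E'
from h import *
d=cam('top0')
for n,p,z in [('bluecap',(456,318),.121),('orcap',(419.5,315.5),.121),('stand',(317,275),.02),('pad',(191,296),.018),('jar',(372.5,287),.13),('tube',(259,257),.06)]:
    print(n,onz(d,p,z).round(3))
def q(yaw,pitch=0): # tool down, tool x axis at yaw ; y jaws
    return (R.from_euler('z',yaw)*R.from_euler('y',np.pi)).as_quat()
rk=onz(d,(438,317),.1);st=onz(d,(317,275),.02)
c=rk
# tool down, camera on tool +x side; tool x = -world x (towards robot)
for y in(0,np.pi/2,-np.pi/2,np.pi):
    for nm,t in(('rk',rk),('st',st)):
        print(y,nm,bot.solve_ik([t[0],t[1],.28],q(y)))
E
```

```text
bluecap [ 0.459 -0.342  0.121]
orcap [ 0.463 -0.254  0.121]
stand [ 0.56  -0.009  0.02 ]
pad [0.5   0.318 0.018]
jar [ 0.528 -0.14   0.13 ]
tube [0.601 0.14  0.06 ]
0 rk [-0.42005287  0.2226197   1.08471165  1.62676609 -0.19899081  1.41259488
  2.25682102]
0 st [-0.52797715  0.17087071  0.53105242  1.58598298 -0.0873731   1.40851543
  1.58164027]
1.5707963267948966 rk [-0.47540279  0.25118535  1.16766763  1.62829394 -0.23346721  1.41718489
 -2.42459039]
1.5707963267948966 st None
-1.5707963267948966 rk [-0.31599769  0.18915303  0.94481523  1.62350041 -0.15502859  1.40833176
  0.6455222 ]
-1.5707963267948966 st [-0.57026571  0.17386351  0.58065345  1.58796127 -0.09630803  1.40856485
  0.0190442 ]
3.141592653589793 rk [-0.31599769  0.18915303  0.94481523  1.62350041 -0.15502859  1.40833176
 -0.92527412]
3.141592653589793 st [-0.62811974  0.17904875  0.64919521  1.59057737 -0.1093118   1.40878865
 -1.53976372]
```

```bash
cat >> h.py <<'E'
def pose(F,alpha,zg,flip,xg=0.0):
    """TCP pose: F=(R,p) flask frame; tool dir=-(cosa x+sina z); TCP at flask (xg,0,zg)"""
    Rf,p=F; z=-np.array([np.cos(alpha),0,np.sin(alpha)]); y=np.array([0,1.,0])*(-1 if flip else 1); x=np.cross(y,z)
    return p+Rf@np.array([xg,0,zg]), R.from_matrix(Rf@np.c_[x,y,z]).as_quat()
def frame(p,yaw,lean=0):
    return R.from_euler('zy',[yaw,-lean]).as_matrix(),np.array(p,float)
E
python3 - <<'E'
from h import *
D=np.pi/180
def t(nm,*a):
    for f in(0,1):
        P,Q=pose(*a[:3],f,*a[3:]); s=bot.solve_ik(P,Q); print(nm,f,P.round(3),None if s is None else s.round(2))
rk=frame([.465,-.342,.005],0); 
t('rack',rk,90*D,.047); t('rackup',frame([.465,-.342,.16],0),90*D,.047)
for th in(.55,.72):
    cr=frame([.56,-.009,.048],0,th); t('crad',cr,90*D,.047)
    for a in(35,45,55): t('regr%d'%a,cr,a*D,.03,-.016)
for a in(35,45,55): t('tray%d'%a,frame([.538,.318,.035],0,np.pi/2),a*D,.03,-.016)
E
```

```text
rack 0 [ 0.465 -0.342  0.052] [-0.19  0.57  0.95  1.82 -0.54  1.03  2.55]
rack 1 [ 0.465 -0.342  0.052] [-0.1   0.51  0.82  1.81 -0.44  1.01 -0.67]
rackup 0 [ 0.465 -0.342  0.207] [ 0.94  0.28 -0.46  1.61  0.13  1.29  2.03]
rackup 1 [ 0.465 -0.342  0.207] [-0.4   0.51  1.28  1.67 -0.5   1.34 -0.6 ]
crad 0 [ 0.535 -0.009  0.088] [-0.77 -0.08  0.66  2.36  0.32  0.31  1.2 ]
crad 1 [ 0.535 -0.009  0.088] [-0.66 -0.07  0.56  2.35  0.28  0.31 -1.91]
regr35 0 [ 0.531 -0.009  0.065] [-0.35  0.61  0.4   1.55 -0.21  1.44  1.68]
regr35 1 [ 0.531 -0.009  0.065] [-0.5   0.66  0.63  1.56 -0.33  1.46 -1.36]
regr45 0 [ 0.531 -0.009  0.065] [-0.4   0.48  0.43  1.71 -0.2   1.24  1.67]
regr45 1 [ 0.531 -0.009  0.065] [-0.56  0.52  0.64  1.71 -0.31  1.25 -1.38]
regr55 0 [ 0.531 -0.009  0.065] [-0.47  0.35  0.47  1.86 -0.18  1.03  1.65]
regr55 1 [ 0.531 -0.009  0.065] [-0.62  0.38  0.66  1.87 -0.27  1.04 -1.41]
crad 0 [ 0.529 -0.009  0.083] None
crad 1 [ 0.529 -0.009  0.083] None
regr35 0 [ 0.528 -0.009  0.06 ] [-0.4   0.48  0.43  1.71 -0.2   1.23  1.67]
regr35 1 [ 0.528 -0.009  0.06 ] [-0.56  0.53  0.64  1.72 -0.31  1.25 -1.38]
regr45 0 [ 0.528 -0.009  0.06 ] [-0.46  0.36  0.47  1.87 -0.19  1.03  1.66]
regr45 1 [ 0.528 -0.009  0.06 ] [-0.62  0.39  0.66  1.87 -0.27  1.04 -1.41]
regr55 0 [ 0.528 -0.009  0.06 ] [-0.54  0.23  0.52  2.02 -0.15  0.81  1.63]
regr55 1 [ 0.528 -0.009  0.06 ] [-0.65  0.25  0.64  2.03 -0.2   0.82 -1.47]
tray35 0 [0.508 0.318 0.019] [-1.07  0.32  0.19  2.17  1.04  0.48 -0.23]
tray35 1 [0.508 0.318 0.019] [-1.89  0.67  1.17  2.2  -0.5   0.26 -2.06]
tray45 0 [0.508 0.318 0.019] [-1.17  0.36  0.19  2.25  1.48  0.57 -0.75]
tray45 1 [0.508 0.318 0.019] [-1.99  0.78  1.16  2.28 -0.15  0.08 -2.55]
tray55 0 [0.508 0.318 0.019] [-1.24  0.45  0.19  2.3   1.73  0.75 -1.1 ]
tray55 1 [0.508 0.318 0.019] [-1.93  0.72  0.94  2.33  1.7   0.33  1.83]
```

```bash
python3 - <<'E'
from h import *
def dn(f): return pose(frame([0,0,0],0),np.pi/2,0,f)[1]
bot.goto([.48,.30,.30],dn(0)); snap('wrist','tray.png'); print(bot.state()['time_s'])
bot.goto([.50,0,.26],dn(1)); snap('wrist','crA.png'); print(bot.state()['time_s'])
bot.goto([.45,-.30,.30],dn(1)); snap('wrist','rack.png'); print(bot.state()['time_s'],bot.state()['joint_positions'])
a=[cv2.imread('pics/%s.png'%n) for n in('tray','crA','rack')]
cv2.imwrite('pics/m.png',np.hstack([cv2.resize(a[0],(400,300)),cv2.resize(a[1],(400,300))]))
E
```

```text
1.55
3.8
5.025 [-0.50889132  0.18752414  1.16246263  1.62045407 -0.17350661  1.44834263
 -0.89944883]
```

View pics/crA.png

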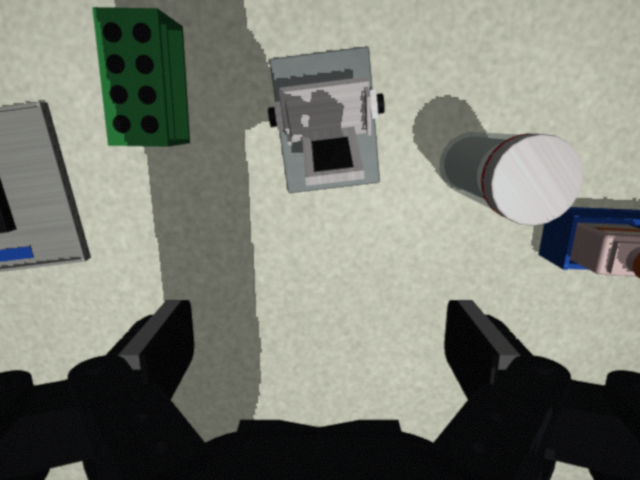

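View pics/rack.png

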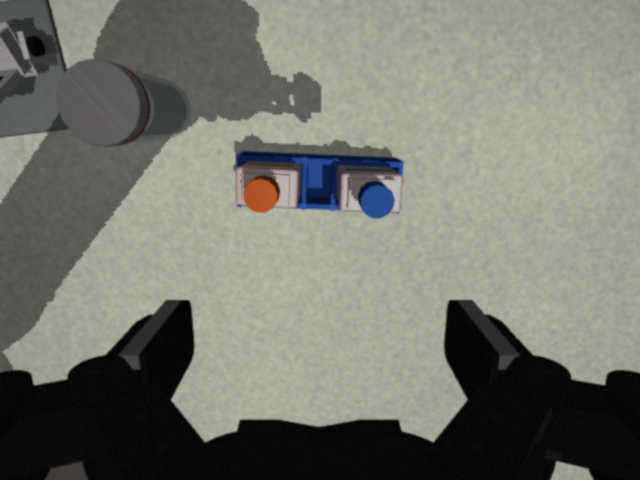

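View pics/tray.png

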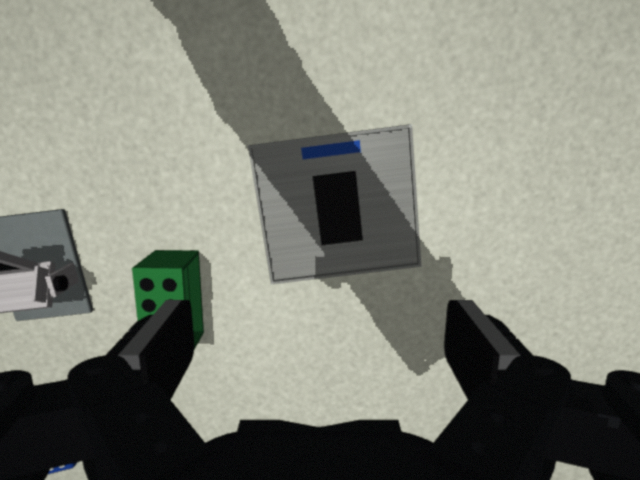

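Wrist views: foot corners of the stand are roughly (269,59), (368,47), (379,181), (290,192), and its axle ends are at (272,117), (378,103). The rack runs from (236,152) to (403,212), blue cap (377,200). The tray pad corners are (313,176), (356,171), (362,240), (323,244), with the mark on its −x side. I'll enlarge the cradle and rack once for accurate points.

```bash
python3 - <<'E'
import cv2,numpy as np
a=cv2.imread('pics/crA.png')[40:200,260:390];b=cv2.imread('pics/rack.png')[140:225,225:415]
a=cv2.resize(a,None,fx=3.5,fy=3.5,interpolation=cv2.INTER_CUBIC)
b=cv2.resize(b,None,fx=2,fy=2,interpolation=cv2.INTER_CUBIC)[:, :345]
b=cv2.resize(cv2.imread('pics/rack.png')[140:225,310:415],None,fx=3.2,fy=3.2,interpolation=cv2.INTER_CUBIC)
m=np.zeros((560,795,3),np.uint8);m[:a.shape[0],:a.shape[1]]=a;m[:b.shape[0],457:457+b.shape[1]]=b
cv2.imwrite('pics/crop.png',m)
E
```

```text
(no output)
```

View pics/crop.png

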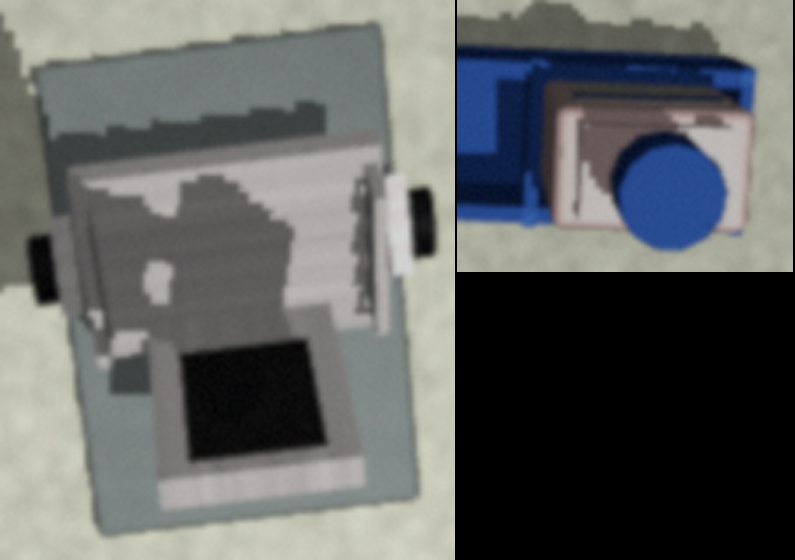

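```bash
cat > est.py <<'E'
from h import *
from scipy.optimize import least_squares
c=cam('crA'); k=lambda x,y:(260+x/3.5,40+y/3.5)
px=np.array([k(37,68),k(380,25),k(417,493),k(102,533),k(158,483),k(365,457),k(233,246)])
def pts(v):
    S=frame([v[0],v[1],0],v[2])
    A=np.array([[.06,.044,.008],[.06,-.044,.008],[-.06,-.044,.008],[-.06,.044,.008]])@S[0].T+S[1]
    C=frame([v[0],v[1],.048],v[2],v[3]); B=np.array([[-.018,.022,.06],[-.018,-.022,.06],[0,0,0]])@C[0].T+C[1]
    return np.r_[A,B]
if __name__=='__main__':
    r=least_squares(lambda v:np.r_[(proj(c,pts(v)+[0,0,0])-px).ravel()],[.56,0,0,.63]);print('stand',r.x.round(4));print(r.fun.reshape(-1,2).round(1))
    d=cam('rack');kk=lambda x,y:(310+(x-457)/3.2,140+y/3.2)
    b=onz(d,kk(670,191),.121);o=onz(d,(261,194),.121);print('caps',b.round(4),o.round(4),np.linalg.norm(b-o),'yaw',np.arctan2(-(o-b)[0],(o-b)[1]))
    print('body',[onz(d,kk(*p),.081).round(4) for p in((556,107),(752,107),(560,227),(747,231))])
    t=cam('tray')
    P=np.array([onz(t,p,.018) for p in((313,176),(356,171),(362,240),(323,244))]);print('pad',P.round(4),P.mean(0).round(4))
    T=np.array([onz(t,p,.012) for p in((250,145),(409,126),(419,265),(272,281))]);print('tray',T.round(4),T.mean(0).round(4))
    e=lambda a,b:np.arctan2((b-a)[1],(b-a)[0])
    print('yaws',e(P[0],P[3]),e(P[1],P[2]),e(T[0],T[3]),e(T[1],T[2]),[e(T[0],T[1])-np.pi/2,e(T[3],T[2])-np.pi/2])
E
python3 est.py
```

```text
stand [ 0.5674 -0.0077  0.126   0.3637]
[[-1.3 -3.7]
 [ 1.4 -5. ]
 [ 2.7 -0.7]
 [-0.3 -0.6]
 [-2.6 -0.4]
 [-1.   0.3]
 [ 2.   9.7]]
caps [ 0.4587 -0.3434  0.121 ] [ 0.4629 -0.2544  0.121 ] 0.08914785194874843 yaw -0.04649802704555119
body [array([ 0.4742, -0.3177,  0.081 ]), array([ 0.4743, -0.3699,  0.081 ]), array([ 0.4415, -0.3193,  0.081 ]), array([ 0.4406, -0.3704,  0.081 ])]
pad [[0.4642 0.2953 0.018 ]
 [0.4591 0.3384 0.018 ]
 [0.5308 0.3465 0.018 ]
 [0.5353 0.3057 0.018 ]] [0.4973 0.3214 0.018 ]
tray [[0.4341 0.2323 0.012 ]
 [0.4154 0.3902 0.012 ]
 [0.5604 0.4094 0.012 ]
 [0.5791 0.2504 0.012 ]] [0.4973 0.3206 0.012 ]
yaws 0.14517308871779408 0.11236072828754592 0.1243467304648159 0.13183994051690118 [np.float64(0.11803077783444449), np.float64(0.11691325390562124)]
```

```bash
python3 - <<'E'
from est import *
F=np.array([onz(c,p,.008) for p in px[:4]]);print(F.round(4));print([np.linalg.norm(F[i]-F[(i+1)%4]).round(4) for i in range(4)])
def f(v):
    P=pts(v); P[:4]+=frame([0]*3,v[2])[0]@np.array([v[4],0,0]); return (proj(c,P)-px).ravel()
r=least_squares(f,[.56,0,0,.63,0]);print(r.x.round(4));print(r.fun.reshape(-1,2).round(1))
# top camera overview for cross-check
for pr in ((72,181),(378,150)):
    pass
v=r.x;C=frame([v[0],v[1],.048],v[2],v[3])
Q=np.array([[.02,.035,0],[.02,-.035,0],[-.018,.022,0],[-.018,-.022,0],[.02,.031,.0],[-.018,.031,.016]])@C[0].T+C[1]
print('ledge pred crop px',((proj(c,Q)-[260,40])*3.5).round(0))
E
```

```text
[[ 0.6185  0.0424  0.008 ]
 [ 0.6285 -0.0427  0.008 ]
 [ 0.5128 -0.0564  0.008 ]
 [ 0.5018  0.0281  0.008 ]]
[np.float64(0.0857), np.float64(0.1165), np.float64(0.0853), np.float64(0.1175)]
[ 0.5743 -0.0072  0.1265  0.5278 -0.0091]
[[-0.5 -0.9]
 [ 2.1 -2.3]
 [ 3.3  1.6]
 [ 0.4  1.7]
 [-2.9 -0.9]
 [-2.7  0.6]
 [ 1.4  0.8]]
ledge pred crop px [[ 72. 185.]
 [387. 148.]
 [155. 327.]
 [338. 307.]
 [ 90. 183.]
 [115. 368.]]
```

```bash
python3 - <<'E'
from h import *
tc=bot.get_image('wrist')['tool_from_camera']
t=np.array([.555,-.008,.075]);best=None;q0=np.array(bot.state()['joint_positions'])
for el in(50,58):
  for dist in(.36,.40):
    for az in(70,90,110,50):
      for roll in range(0,360,30):
        e=np.deg2rad(el);a=np.deg2rad(az)
        z=-np.array([np.cos(a)*np.cos(e),np.sin(a)*np.cos(e),np.sin(e)])
        x=np.cross(z,[0,0,1]);x/=np.linalg.norm(x);Rc=R.from_rotvec(z*np.deg2rad(roll)).as_matrix()@np.c_[x,np.cross(z,x),z]
        C=np.eye(4);C[:3,:3]=Rc;C[:3,3]=t-z*dist-Rc[:,1]*(-.03)*1 
        T=C@np.linalg.inv(tc)
        if T[2,3]<.16: continue
        s=bot.solve_ik(T[:3,3],R.from_matrix(T[:3,:3]).as_quat())
        if s is None: continue
        k=np.abs(s-q0).max()+.05*(el-50)/8
        if best is None or k<best[0]: best=(k,el,dist,az,roll,T[:3,3].round(3),s)
print(best)
if best:
    s0=bot.state()
    bot.goto_joints(best[-1]);bot.pause(.3);d=snap('wrist','crB.png');print(bot.state()['time_s'],bot.state()['position'])
    p=proj(d,t)[0];print(p)
    snap('top','top1.png')
E
```

```text
(np.float64(0.4962948589328982), 58, 0.36, 50, 180, array([0.594, 0.04 , 0.279]), array([-0.93683796,  0.63376792,  1.12684872,  1.32454   , -0.31520733,
        1.67733694, -0.55907218]))
6.825 [0.5941822  0.03916033 0.27957608]
[318.94152658 200.91546083]
```

View pics/crB.png

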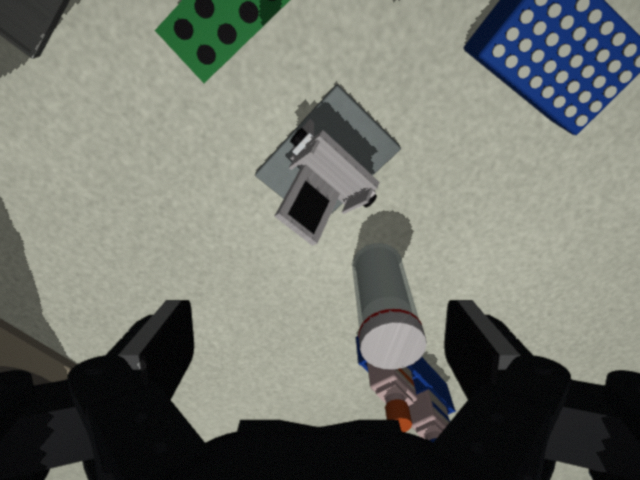

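```bash
python3 - <<'E'
import cv2
a=cv2.imread('pics/crB.png')[75:255,245:410];cv2.imwrite('pics/cropB.png',cv2.resize(a,None,fx=3.3,fy=3.3,interpolation=cv2.INTER_CUBIC))
E
```

```text
(no output)
```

View pics/cropB.png

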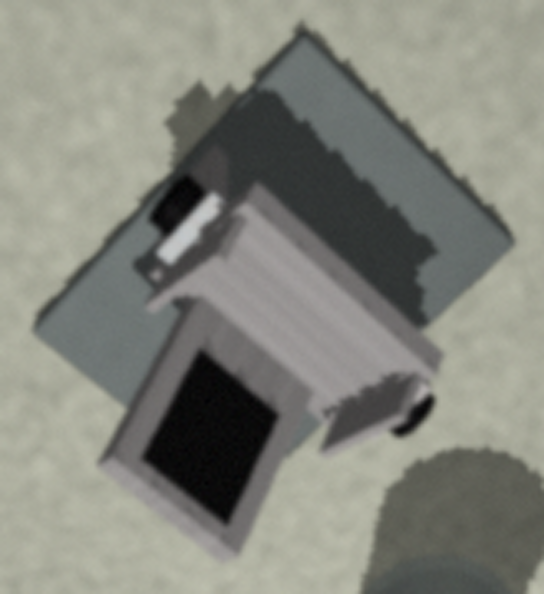

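```bash
python3 - <<'E'
from est import *
b=cam('crB');k2=lambda x,y:(245+x/3.3,75+y/3.3)
pb=np.array([k2(303,37),k2(514,240),k2(37,326),k2(106,455),k2(241,545),k2(297,311)])
pa=np.r_[px,[k(72,181),k(382,149)]]
def P3(v):
    P=pts(v);P[:4]+=frame([0]*3,v[2])[0]@np.array([v[4],0,0])
    C=frame([v[0],v[1],.048],v[2],v[3]);return np.r_[P,np.array([[.02,.035,0],[.02,-.035,0]])@C[0].T+C[1]]
def sh(d,t):
    e=dict(d);E=d['extrinsics'].copy();E[:3,3]+=t;e['extrinsics']=E;return e
def run(sz,so,foot):
    def f(v):
        A=P3(v);t=v[5:8]
        ra=proj(sh(c,t),A)-pa; rb=proj(sh(b,t),A[[0,1,3,4,5,6]])-pb
        return np.r_[ra.ravel(),rb.ravel(),v[5:7]/so,v[7]/sz,v[4]/foot]
    r=least_squares(f,[.56,0,0.12,.63,0,0,0,0],loss='soft_l1');print(r.x.round(4),'cost',r.cost.round(1));return r,f
run(.0001,.0001,1);run(.0001,.0001,.0001);run(.01,.002,1);r,f=run(.02,.002,.0001)
print(f(r.x)[:-4].reshape(-1,2).round(1))
# bias check on rack: known spacing
E
```

```text
[ 0.5749 -0.0067  0.1315  0.5309 -0.0094  0.     -0.      0.    ] cost 29.8
[ 5.680e-01 -7.100e-03  1.311e-01  3.630e-01 -1.000e-04  0.000e+00
 -0.000e+00  0.000e+00] cost 68.3
[ 0.5753 -0.0057  0.1262  0.5626 -0.0098  0.001  -0.0022  0.0084] cost 19.8
[ 5.664e-01 -6.200e-03  1.259e-01  3.623e-01 -1.000e-04  1.400e-03
 -2.900e-03  1.090e-02] cost 57.7
[[-0.  -0.4]
 [-0.2 -1.3]
 [ 0.8 -1.1]
 [ 0.3 -1.4]
 [-2.3 -1. ]
 [-2.8 -0.1]
 [ 1.5 11. ]
 [ 2.2 11.2]
 [-0.6  9.6]
 [ 1.  -1.9]
 [ 1.  -0.6]
 [ 0.   0.1]
 [ 0.6  0. ]
 [-2.1  4. ]
 [-6.4  7.7]]
```

```bash
python3 - <<'E'
from h import *
d0=cam('rack');kk=lambda x,y:(310+(x-457)/3.2,140+y/3.2)
from scipy.optimize import least_squares
px=np.array([kk(670,191),(261,194),kk(556,107),kk(752,107),kk(560,227),kk(747,231)])
tp=cam('top0')
for t in([0,0,0],[.001,-.0022,.0084]):
    d=dict(d0);E=d0['extrinsics'].copy();E[:3,3]+=t;d['extrinsics']=E
    def f(v):
        S=frame([v[0],v[1],.005],v[2]);L=[[0,0,.116],[0,.09,.116]]+[[x,y,.076] for x in(.017,-.017) for y in(.027,-.027)]
        return (proj(d,np.array(L)@S[0].T+S[1])-px).ravel()
    r=least_squares(f,[.46,-.34,0],loss='soft_l1');print(r.x.round(4),r.fun.reshape(-1,2).round(1).tolist())
    tr=dict(cam('tray'));E=tr['extrinsics'].copy();E[:3,3]+=t;tr['extrinsics']=E
    P=np.array([onz(tr,p,.018) for p in((313,176),(356,171),(362,240),(323,244))]);print('pad',P.mean(0).round(4))
    T=np.array([onz(tr,p,.012) for p in((250,145),(409,126),(419,265),(272,281))]);print('tray',T.mean(0).round(4),np.linalg.norm(T[0]-T[1]),np.linalg.norm(T[1]-T[2]))
    print('tubecam check', proj(tp,[r.x[0],r.x[1],.121]))
D=np.pi/180
F=frame([.4595,-.344,.005],-.045)
for al in(70,75,80,90):
  for h in(0,.08,.16):
    P,Q=pose((F[0],F[1]+[0,0,h]),al*D,.05,1,-.003);s=bot.solve_ik(P,Q);print(al,h,None if s is None else s.round(2))
for al in(70,75,80):
  for th in(.55,.65):
   for h in(0,.09):
    C=frame([.5753,-.0057,.048],.126,th);P,Q=pose(C,al*D,.05+h,1,-.003);s=bot.solve_ik(P,Q);print(al,th,h,None if s is None else s.round(2))
E
```

```text
[ 0.4584 -0.344  -0.0379] [[0.7, 0.5], [-0.4, 1.4], [0.0, -2.6], [1.9, 0.0], [-3.4, -1.0], [-0.2, 0.3]]
pad [0.4973 0.3214 0.018 ]
tray [0.4973 0.3206 0.012 ] 0.15904808720130742 0.14627840786822918
tubecam check [[456.90004705 318.0968699 ]]
[ 0.4569 -0.3437 -0.0332] [[0.0, 0.4], [2.0, 2.0], [0.2, -1.8], [0.6, 0.4], [-3.0, -1.1], [-1.2, -0.2]]
pad [0.499  0.3209 0.018 ]
tray [0.4989 0.32   0.012 ] 0.16226259982180524 0.14923483316370353
tubecam check [[456.7868826  318.69529626]]
70 0 [-0.13  0.79  0.91  1.56 -0.39  1.36 -0.78]
70 0.08 [-0.19  0.73  1.02  1.5  -0.38  1.5  -0.76]
70 0.16 [-0.21  0.68  1.09  1.42 -0.35  1.64 -0.74]
75 0 [-0.15  0.73  0.93  1.63 -0.43  1.28 -0.75]
75 0.08 [-0.18  0.64  0.97  1.57 -0.35  1.41 -0.78]
75 0.16 [-0.22  0.59  1.06  1.48 -0.33  1.56 -0.77]
80 0 [-0.18  0.68  0.95  1.7  -0.47  1.2  -0.71]
80 0.08 [-0.18  0.56  0.95  1.63 -0.34  1.32 -0.78]
80 0.16 [-0.23  0.5   1.03  1.54 -0.31  1.47 -0.79]
90 0 [-0.21  0.57  0.99  1.83 -0.55  1.04 -0.62]
90 0.08 [-0.26  0.46  1.05  1.77 -0.43  1.17 -0.7 ]
90 0.16 [-0.3   0.36  1.08  1.67 -0.33  1.31 -0.77]
70 0.55 0 [-1.24  0.43  1.33  2.06 -0.52  0.83 -1.1 ]
70 0.55 0.09 [-1.36 -0.27  1.13  2.08  0.39  1.01 -1.86]
70 0.65 0 [-0.64  0.09  0.54  2.13  0.05  0.63 -1.6 ]
70 0.65 0.09 [-1.17 -0.33  0.92  2.19  0.48  0.91 -1.96]
75 0.55 0 [-1.22  0.21  1.22  2.13 -0.25  0.66 -1.32]
75 0.55 0.09 [-1.22 -0.31  0.98  2.15  0.45  0.93 -1.91]
75 0.65 0 [-0.26  0.05  0.14  2.19  0.14  0.52 -1.69]
75 0.65 0.09 [-1.06 -0.37  0.8   2.26  0.54  0.83 -2.01]
80 0.55 0 [-0.24  0.06  0.14  2.17  0.1   0.55 -1.64]
80 0.55 0.09 [-1.1  -0.36  0.85  2.22  0.5   0.85 -1.96]
80 0.65 0 [-1.25 -0.07  1.14  2.3   0.32  0.42 -1.81]
80 0.65 0.09 [-0.96 -0.41  0.71  2.33  0.6   0.74 -2.06]
```

```bash
cat >> h.py <<'E'
D=np.pi/180
def st(m=''):
    s=bot.state();print(m,'t',round(s['time_s'],2),'p',np.round(s['position'],4),'f',np.round(s['force'],1),'w',round(s['gripper_width'],4));return s
def up(F,h): return F[0],F[1]+[0,0,h]
FR=frame([.458,-.344,.005],-.04)
E
python3 - <<'E'
from h import *
bot.set_gripper(.074,40)
P,Q=pose(up(FR,.13),75*D,.05,1,-.003);bot.goto(P,Q);st('above')
P,Q=pose(up(FR,.02),75*D,.05,1,-.003);bot.movel(P,Q,.15);st()
P,Q=pose(FR,75*D,.05,1,-.003);bot.movel(P,Q,.05);st('down')
snap('side','side1.png');snap('wrist','wr1.png')
a=cv2.imread('pics/side1.png')[280:480,280:480];b=cv2.imread('pics/wr1.png')
cv2.imwrite('pics/m1.png',np.hstack([cv2.resize(a,(400,400)),cv2.resize(b,(400,400))]))
E
```

```text
above t 8.71 p [ 0.4564 -0.3427  0.185 ] f [-0.6  0.6  0.2] w 0.0742
 t 9.59 p [ 0.4554 -0.3443  0.0759] f [ 0.2  0.3 -0.3] w 0.0737
down t 10.14 p [ 0.4548 -0.3439  0.0549] f [-0.9  0.5 -0.4] w 0.074
```

View pics/m1.png

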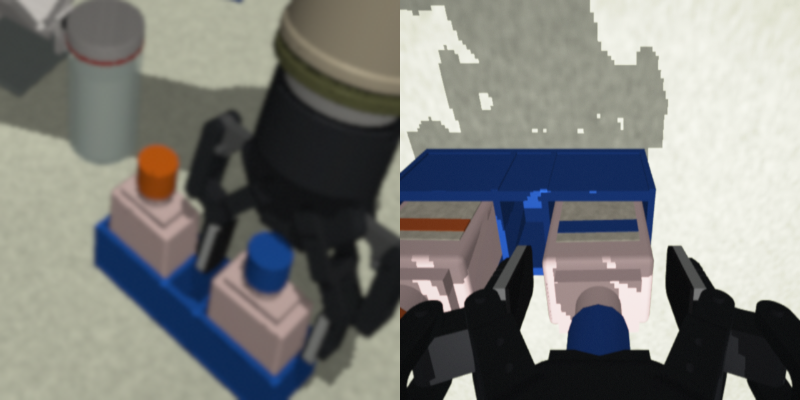

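The fingers straddle the blue-capped flask, centred on it (flask about (600,270), fingers at 515 and 690). Label faces +x. Now I'll grip and lift.

```bash
python3 - <<'E'
from h import *
bot.set_gripper(.03,40);st('grip')
P,Q=pose(up(FR,.03),75*D,.05,1,-.003);bot.movel(P,Q,.06);st()
P,Q=pose(up(FR,.18),75*D,.05,1,-.003);bot.movel(P,Q,.2);bot.pause(.2);st('up')
snap('side','side2.png');snap('wrist','wr2.png')
a=cv2.imread('pics/side2.png')[180:430,280:530];b=cv2.imread('pics/wr2.png')[140:,160:480]
cv2.imwrite('pics/m2.png',np.hstack([cv2.resize(a,(400,400)),cv2.resize(b,(400,425))[:400]]))
E
```

```text
grip t 10.56 p [ 0.4553 -0.3439  0.0554] f [1.1 0.8 3.5] w 0.0534
 t 11.21 p [ 0.455  -0.3438  0.085 ] f [ 0.1 -0.9 -1.4] w 0.0532
up t 12.31 p [ 0.4547 -0.3436  0.234 ] f [ 0.5  0.5 -1. ] w 0.0534
```

View pics/m2.png

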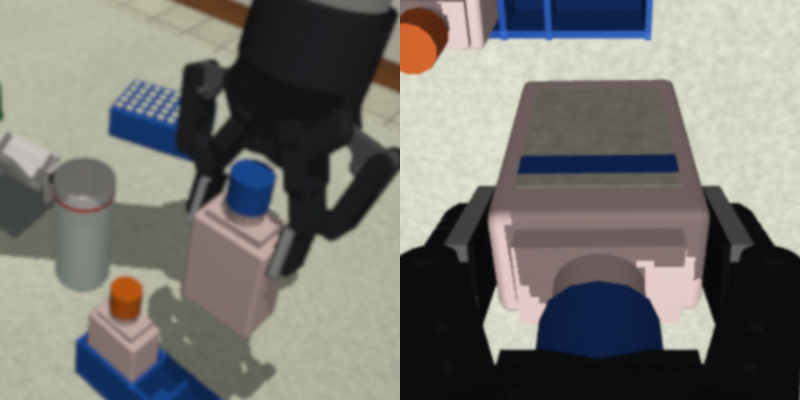

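```bash
python3 - <<'E'
from h import *
from scipy.optimize import least_squares
d=cam('wr2');px=np.array([(261.6,206.4),(376,204),(233.6,309.6),(404,309.6)])
P,Q=pose(up(FR,.18),75*D,.05,1,-.003);s=bot.state()
L=np.array([[.017,.027,0],[.017,-.027,0],[.017,.027,.076],[.017,-.027,.076]])
# flask nominal from actual TCP
Rt=R.from_quat(s['eef_rot']);Rn=Rt*R.from_quat(Q).inv()*R.from_matrix(FR[0]);o=np.array(s['position'])-Rn.apply([-.003,0,.05])
for t in([0,0,0],[.001,-.0022,.0084]):
    e=dict(d);E=d['extrinsics'].copy();E[:3,3]+=t;e['extrinsics']=E
    def f(v): return np.r_[(proj(e,o+Rn.apply(R.from_euler('zy',v[3:5]).apply(L)+v[:3]))-px).ravel(),v[4]*100]
    r=least_squares(f,np.zeros(5));print('dx dy dz yaw pitch',r.x.round(4),r.fun.round(1))
E
```

```text
dx dy dz yaw pitch [-0.0073 -0.0008 -0.0098  0.0105  0.0022] [ 0.3 -0.8 -0.1  0.6 -0.1  0.6 -0.1 -0.5  0.2]
dx dy dz yaw pitch [-0.005   0.0002 -0.0014  0.0105  0.0022] [ 0.3 -0.8 -0.1  0.6 -0.1  0.6 -0.1 -0.5  0.2]
```

```bash
cat >> h.py <<'E'
CR=frame([.5753,-.0057,.048],.126,.57)
def off(F,x=0,y=0,z=0): return F[0],F[1]+F[0]@np.array([x,y,z])
def g1(F): return pose(F,75*D,.05,1,-.003)
E
python3 - <<'E'
from h import *
A=g1(up(off(CR,.007),.16));B=g1(off(CR,.007,0,.085))
print(bot.solve_ik(*A),bot.solve_ik(*B))
bot.goto(*A);st('A')
bot.movel(*B,.2);st('B')
bot.movel(*g1(off(CR,.007,0,.055)),.1);bot.pause(.2);st('C')
snap('side','side3.png');snap('top','top3.png');snap('wrist','wr3.png')
a=cv2.imread('pics/side3.png')[190:390,200:400];b=cv2.imread('pics/wr3.png')[80:,110:530]
cv2.imwrite('pics/m3.png',np.hstack([cv2.resize(a,(400,400)),cv2.resize(b,(400,381),interpolation=cv2.INTER_AREA)[np.r_[0:381,[380]*19]]]))
E
```

```text
[-1.33911642 -0.30729524  1.06608193  1.93805208  0.42767665  1.08698709
 -1.85813171] [-1.23423026 -0.31622393  0.9919771   2.15684562  0.46817412  0.90699725
 -1.92530305]
A t 13.82 p [ 0.5519 -0.0065  0.2525] f [-0.6  0.2 -0.7] w 0.0534
B t 14.47 p [ 0.5068 -0.0059  0.1649] f [-0.8 -0.2 -0.7] w 0.0533
C t 15.12 p [ 0.5222 -0.0051  0.1391] f [ 0.9 -0.4 -1.2] w 0.0531
```

View pics/m3.png

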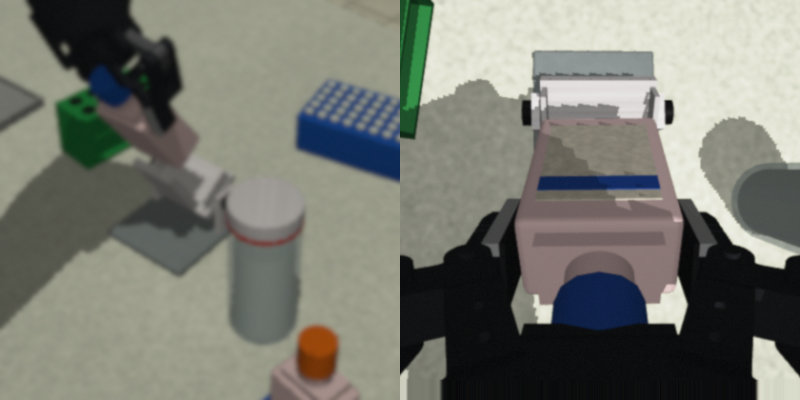

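The flask is laterally centred on the cradle (flask bottom 541–657, axle ends 527–669), leaning along the plate. I'll lower it with force monitoring.

```bash
python3 - <<'E'
from h import *
f0=np.array(bot.state()['force'])
def fl(): return CR[0].T@(np.array(bot.state()['force'])-f0)
z=.055
while z>-.006:
    z-=.006 if z>.012 else .002
    bot.movel(*g1(off(CR,.007,0,z)),.06);f=fl();print(round(z,3),f.round(1),end=' | ')
    if abs(f[2])>6 or abs(f[0])>8: break
x=.007;st('down')
while x>-.010:
    x-=.002;bot.movel(*g1(off(CR,x,0,z)),.05);f=fl();print(round(x,3),f.round(1),end=' | ')
    if f[0]>6: break
st('pushed');snap('wrist','wr4.png');snap('side','side4.png');snap('top','top4.png')
E
```

```text
0.049 [-1.4 -0.2 -0.6] | 0.043 [-0.2 -1.1  0.1] | 0.037 [-0.4 -0.5 -1.5] | 0.031 [-0.  -0.2 -0.5] | 0.025 [ 0.3  0.2 -0.8] | 0.019 [-0.2 -0.6 -0.5] | 0.013 [-0.3 -0.  -0.2] | 0.007 [-0.8  0.6 -0.2] | 0.005 [ 0.1 -0.7 -0.8] | 0.003 [-0.4  0.2  0.7] | 0.001 [ 0.7 -1.  13. ] | down t 18.03 p [ 0.5513 -0.0055  0.0934] f [-6.3 -0.8 10.5] w 0.0534
0.005 [ 3.6 -0.3 12.8] | 0.003 [ 6.7 -1.3 14.3] | pushed t 18.53 p [ 0.5504 -0.0056  0.0929] f [-1.9 -0.3 14.8] w 0.0533
```

```bash
python3 - <<'E'
from h import *
f0=np.array([.9,-.4,-1.2])
def fl(): return CR[0].T@(np.array(bot.state()['force'])-f0)
z=.0022;x=.003
bot.movel(*g1(off(CR,x,0,z)),.05);print(fl().round(1))
while x>-.010:
    x-=.0015;bot.movel(*g1(off(CR,x,0,z)),.05);f=fl();print(round(x,4),f.round(1),end=' | ')
    if f[0]>5: break
st('pushed')
E
```

```text
[-1.1  0.9  0.1]
0.0015 [1.3 0.8 0.1] | 0.0 [ 4.7  0.7 -1.8] | -0.0015 [ 7.3  0.9 -0.5] | pushed t 19.68 p [ 0.5458 -0.0058  0.0912] f [7.2 1.4 2.2] w 0.053
```

```bash
cat >> h.py <<'E'
def bluecent(img,c,r=25):
    h=cv2.cvtColor(img,cv2.COLOR_RGB2HSV);x,y=np.int32(c);m=np.zeros(h.shape[:2],np.uint8)
    k=cv2.inRange(h,(105,120,40),(125,255,255));m[y-r:y+r,x-r:x+r]=k[y-r:y+r,x-r:x+r]
    M=cv2.moments(m,True);return (M['m10']/M['m00'],M['m01']/M['m00']) if M['m00'] else None,M['m00']
def capcheck(F,tag,cams=('top','side')):
    o=[];P=F[1]+F[0]@np.array([0,0,.104])
    for n in cams:
        d=bot.get_image(n);cv2.imwrite('pics/%s_%s.png'%(n,tag),d['color'][:,:,::-1]);e=proj(d,P)[0];c,a=bluecent(d['color'],e)
        print(n,'pred',e.round(1),'seen',c,'area',a)
        if c: o.append((d,c))
    if len(o)==2: print('cap tri',tri(o).round(4),'pred',P.round(4))
E
python3 - <<'E'
from h import *
bot.movel(*g1(off(CR,.001,0,.0012)),.05);st('pre')
bot.set_gripper(.074,40);st('open');bot.pause(.3)
bot.movel(*g1(off(CR,.002,0,.06)),.1);bot.movel(*g1(off(CR,.002,0,.09)),.15);st('retreat')
d=snap('wrist','wr5.png')
bot.goto(*g1(up(off(CR,.007),.20)));bot.goto([.50,-.2,.30],pose(frame([0,0,0],0),np.pi/2,0,1)[1]);bot.pause(.2);st('away')
capcheck(CR,'5')
C=frame([.5753,-.0057,.048],.126,.57)
g2=lambda F:pose(F,35*D,.028,0,-.012)
for n,F in (('pre',off(C,.08,0,.03)),('g',C)): print(n,bot.solve_ik(*g2(F)))
E
```

```text
pre t 19.93 p [ 0.5465 -0.006   0.0905] f [-3.1  1.2  9.3] w 0.0532
open t 20.27 p [ 0.5457 -0.006   0.0898] f [-0.1 -0.4 -0.2] w 0.0737
retreat t 21.89 p [ 0.4991 -0.0058  0.1651] f [ 0.4 -0.3  0.8] w 0.074
away t 23.57 p [ 0.5004 -0.1982  0.2998] f [ 1.  -0.2 -0.1] w 0.074
top pred [316.1 289.7] seen (319.7692307692308, 290.43589743589746) area 39.0
side pred [269.2 253. ] seen (272.3766233766234, 253.27272727272728) area 231.0
cap tri [ 0.518  -0.0147  0.1402] pred [ 0.5192 -0.0057  0.1356]
pre [ 0.47840663  0.8899622  -1.05753258  1.23600373  0.66062275  1.80461045
  1.15421105]
g [ 0.57060565  0.87913738 -1.05702961  1.45227061  0.66580687  1.64844883
  1.11198255]
```

```bash
sed -i "s/from_euler('zy',\[yaw,-lean\])/from_euler('ZY',[yaw,-lean])/" h.py; python3 - <<'E'
from est import *
b=cam('crB');k2=lambda x,y:(245+x/3.3,75+y/3.3)
pb=np.array([k2(303,37),k2(514,240),k2(37,326),k2(106,455),k2(241,545),k2(297,311)])
pa=np.r_[px,[k(72,181),k(382,149)]]
def P3(v):
    P=pts(v);P[:4]+=frame([0]*3,v[2])[0]@np.array([v[4],0,0])
    C=frame([v[0],v[1],.048],v[2],v[3]);return np.r_[P,np.array([[.02,.035,0],[.02,-.035,0]])@C[0].T+C[1]]
def sh(d,t):
    e=dict(d);E=d['extrinsics'].copy();E[:3,3]+=t;e['extrinsics']=E;return e
def f(v):
    A=P3(v);t=v[5:8]
    ra=proj(sh(c,t),A)-pa; rb=proj(sh(b,t),A[[0,1,3,4,5,6]])-pb
    return np.r_[ra.ravel(),rb.ravel(),v[5:7]/.002,v[7]/.01]
r=least_squares(f,[.56,0,0.12,.63,0,0,0,0],loss='soft_l1');print(r.x.round(4),r.cost);print(f(r.x)[:-3].reshape(-1,2).round(1).tolist())
C=frame([r.x[0],r.x[1],.048],r.x[2],r.x[3]);print('cap pred',C[1]+C[0]@[0,0,.104])
g2=lambda F:pose(F,35*D,.028,0,-.012)
for n,F in (('pre',off(C,.08,0,.03)),('g',C)): print(n,bot.solve_ik(*g2(F)))
# blue cap in wr5 vs model
d=sh(cam('wr5'),r.x[5:8]);im=cv2.imread('pics/wr5.png')[:,:,::-1];hh=cv2.cvtColor(np.ascontiguousarray(im),cv2.COLOR_RGB2HSV)
m=cv2.inRange(hh,(105,120,40),(125,255,255));n,l,s,cc=cv2.connectedComponentsWithStats(m)
print([(s[i].tolist(),cc[i].round(1).tolist()) for i in range(1,n) if s[i][4]>80])
print('cap',proj(d,C[1]+C[0]@np.array([0,0,.104])),'label stripe?',proj(d,C[1]+C[0]@np.array([.017,0,.06])))
L=np.array([[.017,.027,0],[.017,-.027,0],[.017,.027,.076],[.017,-.027,.076]]);print('corners',proj(d,L@C[0].T+C[1]).round(0).tolist())
E
```

```text
[ 0.5754 -0.0052  0.1222  0.5972 -0.0102  0.001  -0.0025  0.009 ] 9.022989285133644
[[-0.2, 0.1], [0.1, -0.4], [0.7, 0.3], [-0.2, -0.2], [1.1, -0.4], [-1.0, 0.1], [-0.0, -0.3], [0.1, 1.8], [-0.7, -0.3], [0.3, -1.1], [0.3, 0.5], [-1.2, 0.8], [1.8, -1.8], [-1.5, 0.4], [0.2, 1.3]]
cap pred [ 0.51740334 -0.01233817  0.1339995 ]
pre [ 0.52845971  0.86314    -1.05717257  1.26685872  0.61095598  1.74943789
  1.21921261]
g [ 0.61298274  0.8573952  -1.05665723  1.47603792  0.62211272  1.59203419
  1.18086276]
[([288, 171, 80, 6, 465], [327.0, 173.5]), ([305, 213, 64, 77, 3849], [334.9, 252.0]), ([571, 323, 69, 46, 1970], [600.9, 342.8])]
cap [[333.7945357  251.35011503]] label stripe? [[327.46778751 178.65293095]]
corners [[279.0, 141.0], [361.0, 141.0], [276.0, 192.0], [383.0, 192.0]]
```

View pics/wr5.png

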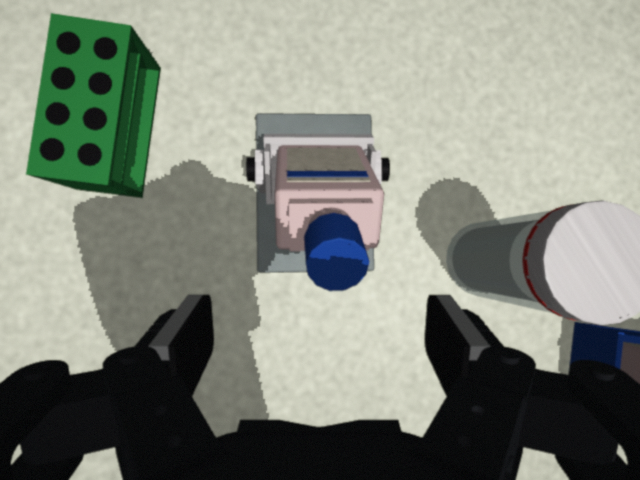

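The flask rests in the cradle on its own: cap seen at (335,252) against a predicted (334,251), label and stripe up at (327,173). Next I regrasp from the label side and take it to the tray.

```bash
cat >> h.py <<'E'
CR=frame([.5754,-.0052,.048],.122,.597)
ty=.124
TR=frame([.499+.038*np.cos(ty),.3205+.038*np.sin(ty),.035],ty,np.pi/2)
def g2(F): return pose(F,35*D,.028,0,-.012)
def bk(F,d): return off(F,d*np.cos(35*D),0,d*np.sin(35*D))
E
python3 - <<'E'
from h import *
bot.goto([.52,-.08,.33],pose(frame([0,0,0],0),np.pi/2,0,0)[1]);st('flip')
bot.goto(*g2(up(bk(CR,.10),.06)));st('w')
bot.movel(*g2(bk(CR,.09)),.2);st('pre')
bot.movel(*g2(bk(CR,.03)),.15);s=st('near')
bot.movel(*g2(CR),.05);st('at')
print(bot.state()['joint_positions'])
print([bot.solve_ik(*g2(F)) for F in (off(CR,.005,0,.07),up(CR,.15),up(TR,.15),up(TR,.03),TR)])
E
```

```text
flip t 25.98 p [ 0.5199 -0.0802  0.3297] f [0.1 0.  0.3] w 0.074
w t 26.77 p [ 0.5854 -0.0041  0.2188] f [0.4 0.  0.6] w 0.0742
pre t 27.27 p [ 0.582  -0.0056  0.1506] f [-0.6  0.3  0.9] w 0.0744
near t 27.82 p [ 0.5612 -0.0069  0.0939] f [0.7 0.9 0.6] w 0.0746
at t 28.57 p [ 0.55   -0.0083  0.0646] f [0.9 0.8 0.8] w 0.074
[ 0.62553924  0.87355469 -1.0837075   1.47505719  0.64211598  1.60335356
  1.1678726 ]
[array([ 0.71125802,  0.75935478, -1.15598965,  1.53410841,  0.5683649 ,
        1.65262527,  1.17946471]), array([ 0.64091228,  0.73501722, -1.16417332,  1.33458057,  0.54082278,
        1.82736894,  1.21173949]), array([ 0.49240547,  0.3034926 , -1.46192433,  2.03952005,  1.03152171,
        0.86182623,  0.16902649]), array([-0.11527209,  0.33001548, -0.80597425,  2.14230348,  1.25262728,
        0.65628263, -0.14753895]), array([-0.28350038,  0.35550041, -0.62549592,  2.15953499,  1.32736345,
        0.6045313 , -0.25196366])]
```

```bash
python3 - <<'E'
from h import *
bot.set_gripper(.03,40);st('grip')
bot.movel(*g2(off(CR,.002,0,.03)),.06);bot.movel(*g2(off(CR,.006,0,.075)),.12);st('out')
bot.movel(*g2(up(off(CR,.006,0,.075),.11)),.2);st('up')
bot.goto(*g2(up(TR,.16)));st('tray above')
bot.movel(*g2(up(TR,.03)),.15);bot.pause(.2);s=st('30mm')
capcheck(up(TR,.03),'6');f0=np.array(s['force'])
z=.03
while z>-.004:
    z-=.005 if z>.012 else .0015
    bot.movel(*g2(up(TR,z)),.05);f=np.array(bot.state()['force'])-f0;print(round(z,4),f.round(1),end=' | ')
    if f[2]>5: break
st('touch');snap('wrist','wr7.png')
E
```

```text
grip t 28.88 p [ 0.5502 -0.0083  0.0648] f [ 0.8 -0.1  3.5] w 0.0534
out t 30.05 p [ 0.5131 -0.0132  0.1294] f [-0.2 -0.4 -0.8] w 0.0539
up t 30.75 p [ 0.5128 -0.0131  0.2385] f [ 0.8 -0.7 -1.3] w 0.0536
tray above t 32.02 p [0.5097 0.3206 0.1829] f [-0.4 -0.9 -0.6] w 0.054
30mm t 33.24 p [0.5094 0.3218 0.0538] f [-0.5 -0.2 -1. ] w 0.0536
top pred [187.  322.7] seen (191.02083333333334, 310.5833333333333) area 48.0
side pred [139.3 233.5] seen (141.21296296296296, 237.6712962962963) area 216.0
cap tri [0.4504 0.3145 0.0471] pred [0.4335 0.3123 0.065 ]
0.025 [ 1.2  0.8 -0.3] | 0.02 [ 0.8  0.1 -1.1] | 0.015 [ 0.5  0.6 -0.7] | 0.01 [ 0.6  0.4 -0.4] | 0.0085 [0.1 1.4 0.1] | 0.007 [0.3 0.3 0.2] | 0.0055 [ 0.4  1.  -0.5] | 0.004 [ 0.3  0.8 -0.5] | 0.0025 [ 0.3 -0.3 -0.2] | 0.001 [ 0.4  0.1 -0.9] | -0.0005 [-2.8 -1.3  7.5] | touch t 36.09 p [0.5093 0.3222 0.0233] f [-3.3 -1.6  6.5] w 0.0535
```

```bash
python3 - <<'E'
from h import *
bot.movel(*g2(up(TR,.0002)),.05)
bot.set_gripper(.078,40);st('open');bot.pause(.2)
bot.movel(*g2(bk(TR,.06)),.12);bot.movel(*g2(bk(TR,.12)),.2);st('back')
bot.goto([.48,.30,.30],pose(frame([0,0,0],0),np.pi/2,0,0)[1]);bot.pause(.2);st('view')
d=snap('wrist','fin.png');e=dict(d);E=d['extrinsics'].copy();E[:3,3]+=[.001,-.0025,.009];e['extrinsics']=E
L=np.array([[.017,y,z] for z in(0,.076) for y in(.027,-.027)]+[[0,0,.104],[.017,0,.06]]);print(proj(e,L@TR[0].T+TR[1]).round(0).tolist())
a=cv2.imread('pics/fin.png')[90:300,200:460];s=bot.get_image('side')['color'][:,:,::-1]
b=s[150:350,80:300]
cv2.imwrite('pics/final.png',np.hstack([cv2.resize(a,(420,340)),cv2.resize(b,(374,340))]))
E
```

```text
open t 36.76 p [0.5089 0.3217 0.0231] f [ 0.2 -0.1  0.4] w 0.078
back t 38.09 p [0.4416 0.3123 0.1212] f [ 1.1  0.1 -0.2] w 0.0779
view t 39.15 p [0.4788 0.3004 0.299 ] f [ 0.1  0.  -0.2] w 0.0783
[[373.0, 249.0], [318.0, 256.0], [365.0, 173.0], [309.0, 180.0], [333.0, 145.0], [339.0, 193.0]]
```

The viewer is used up, so I'll check numerically with masks and model points.

```bash
python3 - <<'E'
from h import *
im=cv2.imread('pics/fin.png');h=cv2.cvtColor(im,cv2.COLOR_BGR2HSV)
def comps(m,mn):
    n,l,s,c=cv2.connectedComponentsWithStats(m)
    for i in range(1,n):
        if s[i][4]>mn:
            pts=np.argwhere(l==i)[:,::-1].astype(np.float32);print(s[i].tolist(),c[i].round(1),[np.round(q,1) for q in cv2.minAreaRect(pts)])
print('blue');comps(cv2.inRange(h,(105,120,30),(125,255,255)),60)
for p in((345,215),(341,240),(339,193),(333,145),(322,215),(365,215),(360,178)): print(p,im[p[1],p[0],::-1])
print('pink');m=cv2.inRange(h,(0,18,60),(12,110,255))|cv2.inRange(h,(165,18,60),(180,110,255));m[300:]=0;comps(m,60)
# change mask vs pre-job top
bot_t=bot.get_image('top')['color'];cv2.imwrite('pics/top9.png',bot_t[:,:,::-1])
a=cv2.imread('pics/top0.png');b=cv2.imread('pics/top9.png')
for n,(x0,y0,x1,y1) in dict(jar=(355,270,390,302),tube=(245,234,273,280),tip=(305,172,362,216),rack=(394,298,435,328),cradle=(296,248,338,298)).items():
    r=cv2.matchTemplate(b[y0-6:y1+6,x0-6:x1+6],a[y0:y1,x0:x1],cv2.TM_CCOEFF_NORMED);_,v,_,l=cv2.minMaxLoc(r);print(n,round(v,3),'shift',l[0]-6,l[1]-6)
E
```

```text
blue
[303, 132, 59, 28, 1045] [332.2 146.7] [array([331.9, 145.5]), array([25.7, 58.4]), np.float64(82.9)]
[317, 193, 44, 12, 311] [338.4 198.1] [array([338.5, 198.1]), array([ 7.1, 43.4]), np.float64(83.2)]
(345, 215) [192 186 169]
(341, 240) [104 100  91]
(339, 193) [161 160 161]
(333, 145) [ 37  76 155]
(322, 215) [113 108  98]
(365, 215) [208 185 182]
(360, 178) [211 189 187]
pink
[308, 158, 65, 99, 2657] [339.2 203. ] [array([339.5, 206.4]), array([95.5, 58.7]), np.float64(83.7)]
jar 0.998 shift 0 0
tube 0.997 shift 0 0
tip 0.998 shift 0 0
rack 0.992 shift 0 0
cradle 0.997 shift 0 0
```

```bash
python3 - <<'E'
from h import *
st('end');bot.sign_off()
E
```

```text
end t 39.3 p [0.4795 0.3001 0.2998] f [-0.2  0.3  0.1] w 0.0778
the job is handed in; nothing more can be done
```

The flask is lying on the tray's black pad, label up and cap towards the blue mark. I handed the job in at 39.3 s of the 67 s allowed.

**What I did:** I took the blue-capped flask from the rack and set it in the slanted cradle. It rested there unheld for about 8 s. I then regrasped it from the label side, lowered it onto the pad until it touched, let go and moved the arm away.

**Last checks:**
- **Cradle:** while resting, the cap was within about 1 px of where a fitted cradle angle of 0.60 rad put it, with label and stripe uppermost.
- **Tray:** the body outline and bottom edge were where I predicted to within a few pixels. The stripe faces up and the cap's image runs into the blue mark's. Touchdown on the pad came at the expected height to within 0.5 mm.
- **Other things on the bench:** jar, tube rack, tip box, rack with spare flask, and cradle show zero pixel shift from the start in the top camera.

**What disagreed or failed:**
- **Lean axis error:** a rotation-order mistake in my helper turned the first insertion slightly off the cradle's axis. The flask settled into place by itself, and I corrected the error before regrasping.
- **Wrist camera scale:** it was off by about 9 mm in depth. I compensated for this.
- **Mid-air check over the tray:** the cap position could not be measured there because the blue mark merged with the cap. I disregarded it.
- **Final picture:** the picture limit was used up, so the last check was by colour masks and model points only.

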